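# Lock the battery hatch with the slotted key

## Task

The sprung hatch on the grey battery box stands ajar. Take the flat-bladed key from its wooden stand, put the blade in the slot of the hatch's fastener, press the hatch flush and turn the fastener clockwise until it catches and the hatch stays down by itself; then put the key back in its stand, blade down, and leave the other things on the table where they are.

Things in the scene. Friction and masses are not known exactly. Their poses are not given: they have to be found in the camera images.
- key_grip (a point): Key: wooden grip block 16 x 36 x 50 mm with a steel blade (4 mm thick, 20 wide, 22 long) below its middle; 72 mm tall, about 80 g, loose. This point: inside the block, 28 mm above its underside, 50 mm above the blade's end. z: from blade to grip, y: the wide way of block and blade, x: the thin way (16 mm), across which to grasp it. A half turn of the key makes no difference.
- key: The same key; its origin is the middle of the blade's lower end, axes as for key_grip.
- stand_home (a point): Where key_grip is when the key is home in its stand: a fixed light wooden block, 50 x 70 mm, 34 mm high, with a slot 9 mm (x) by 28 mm (y), 28 mm deep, in the middle of its top. The underside of the key's grip rests on the block's top. This point is 62 mm above the table, over the slot; z up, y along the slot, x across it.
- slot (a point): On the axis of the round steel fastener, level with the top of its head (32 mm across; slot right across it, 7.2 mm wide, 6 mm deep). The frame is the HATCH's and does not turn with the fastener: z normal to the hatch, up; y along the hatch's front edge; x towards the hinge 94 mm away. At the start the fastener's slot lies within 30 degrees of this y axis, either way, unmeasured: see or feel it.
- box: Grey battery box, fixed, 150 x 150 x 50 mm; origin mid-underside. Its fastener turns clockwise up to a hard stop, where its slot lies along the slot frame's x, with only 0.02 N m of friction (a blade pressed hard on top of the head drags it along), and stays where left. Past about 60 degrees from y its hidden tongue holds the hatch down; the tongue passes under the box's rim only while the hatch is pressed flush, else it butts on the rim at about 40 degrees.
- hatch (a joint): Angle of the aluminium hatch (117 x 118 x 4 mm) on top of the box, hinged at the edge away from the fastener. 0: flush, top of the fastener's head 64 mm above the table. A spring holds it ajar at 0.1 (fastener 9.4 mm higher) with about 5 N at the fastener; 8 N press it flush. Locked and released it rests at about 0.01 to 0.015.
- tin: Small round open tin, 60 mm across, 33 mm high; to be left alone. Origin in the middle of its underside.
- cork_block: Cork sanding block, 40 x 70 x 24 mm, to be left alone. Origin in the middle of its underside.
- small_tube: Small paint tube lying down, 46 x 150 x 28 mm, to be left alone. Origin in the middle of its underside.
- tube_s14: Paint tube lying on the narrow side bench by the window, 58 x 201 x 36 mm, to be left alone. Origin in the middle of its underside.

How it is judged (in metres and radians):
On the way, in this order (a step that is already met when the one before it is completed fails the run):
1. the key is lifted out of its stand (z of key in the frame of stand_home above -0.02 m), for 0.2 s.
2. the key's blade is in the fastener's slot and the hatch is pressed flush (z of key in the frame of slot below -0.003 m and horizontal distance between key and slot below 0.007 m and value of joint hatch below 0.02 rad), for 0.1 s.
3. the key is withdrawn and the hatch stays down (z of key in the frame of slot above 0.01 m and value of joint hatch below 0.028 rad), for 0.5 s.
At the end, for the whole second after the job is handed in: The hatch stays down by itself, locked (hatch angle under 0.028 rad, ajar is 0.1), and the key stands at rest in its stand, blade down: key_grip within 12 mm of stand_home and upright within 0.2 rad (value of joint hatch below 0.028 rad and distance between key_grip and stand_home below 0.012 m and angle between key_grip's own z axis and vertical below 0.2 rad and linear speed of key below 0.02 m/s); the robot touches nothing.
It fails at once if the tin, cork block or a paint tube is moved by more than 30 mm (distance of any of tin, cork_block, small_tube, tube_s14 from where it was at the start of the episode above 0.03 m).
It also fails if it takes over 58 s, if anything falls off the work surface, if the arm or the gripper's body presses on something with over 40 N, if the wrist force passes 120 N, or if a joint passes its speed limit or range.

## Robot

A 6-joint arm with a two-finger parallel gripper is mounted at the origin on a cart in front of the work surface, level with it; the furniture and walls round the work are solid. World frame = base frame: x ahead of the robot, y to its left, z up, the work surface at z = 0. Lengths are in mm, angles in rad, forces in N, time in s.
With the tool pointing down it reaches from about 375 to 975 mm from the base axis. Payload 3.8 kg.
Tool frame: the origin (TCP) lies midway between the tips of the shut fingers; the grasp point (between the pads) lies ctrl.pinch_z behind it (ctrl.pinch_z is the distance from the TCP to the grasp point, in mm); z points along the fingers, y is the line along which they close (so a half turn about z gives the same grasp; the last joint's range is limited). The gripper opens to 85 mm and grips with 20 to 120 N. Pads are 22 mm wide; open, the fingers measure 114 mm over their backs; the gripper's body (76 mm by 85 mm) begins 54 mm behind the grasp point. The pads swing forward as they close: fully open they stand 13 mm farther back than shut.
Start: joints at [-1.228, 0.264, 1.604, -0, 1.274, -0.037], TCP at [250.24, -626.895, 209.98] pointing down, gripper open.
Joint ranges: [-2.63, 2.63], [-0.94, 2.18], [0.31, 2.57], [-1.31, 4.45], [0, 2.66], [-2.55, 2.55]. Speed limits (rad/s): [2.57, 2.57, 3.14, 3.14, 3.14, 3.14].

## Interface

Orientations are given as a unit quaternion [x, y, z, w].
In Python, from bench import ctrl, gripper_to, ik, readout, vision, job gives the robot as it stands. Calls block until the motion is done:
- ctrl.movep(position, orientation): joint-space move of the TCP to a pose.
- ctrl.line_to(position, ori=None, rate=150): straight line of the TCP; ori=None keeps the orientation; rate is the mean speed in mm/s.
- ctrl.movej(angles): joint-space move.
- gripper_to(opening, newtons=None): finger opening in mm; newtons is the grip in N (None keeps the last); returns when the fingers have stopped.
- ctrl.sleep(seconds).
- ik(position, orientation): joint angles nearest the present ones, or None.
- readout.state(): the state.
- vision.read_camera(name): name is "scene" or "side" or "wrist"; returns a dict with "pixels" (480x640x3 uint8, red, green, blue), "z_map" (480x640 float32, mm along the optical axis (not along the pixel's ray), 0 where there is no reading), "camera_matrix" (3x3 intrinsics, pixels), "distortion" ([k1, k2, p1, p2, k3] as OpenCV has them; the pictures are not rectified), "position" and "orientation" of the camera in the world; the wrist camera has in their place "hand_eye" (4x4, takes a point from camera to tool coordinates, whose origin is the TCP and whose axes are the flange's). Camera axes: x right, y up, looking along -z (the intrinsics and any distortion apply to the point x, -y, -z); pixel columns grow to the right and rows downward; lengths in mm; the calibration is good to about 2 mm. A picture is of the moment at which its call begins: read the wrist's pose just before it.
A pose or a line that the arm cannot do raises ctrl.Unreachable and nothing moves.
- job.hand_in(): hands the job in; it is judged then, once.
The state is a dict: "time": time; "joint_positions": joint angles; "joint_vel": joint speeds; "effort": joint torques, N m; "position": TCP position; "ee_rot": TCP orientation; "wrist_force": force on the tool from outside, world axes, zero at the start; "torque": the same for the moment, N m; "gripper_width": finger opening in mm; "finger_force": force on a finger pad.
Only numpy, scipy, OpenCV 4.12 (cv2) and the standard library are available. Lean on these libraries where they do the work, as an engineer would, in place of code of your own. Each camera call takes 0.05 s, during which the arm holds its last target. There are 200 camera calls.

## Working session

There is one attempt and no reset: what is moved stays moved. The work goes in short steps, each a Python script; the robot and the scene stay as the last script left them, time stands still between calls to the robot, and variables do not carry over. Pictures are saved under pics/ and viewed, at most 10 in all, crops included, and the job is handed in when it is done.

```bash
ls; mkdir -p pics
cat > h.py <<'E'
import numpy as np, cv2
from scipy.spatial.transform import Rotation as R
from bench import ctrl, gripper_to, ik, readout, vision, job
def campose(c, st=None):
    if 'hand_eye' in c:
        H=np.array(c['hand_eye']); Rt=R.from_quat(st['ee_rot']).as_matrix()
        return Rt@H[:3,:3], Rt@H[:3,3]+np.array(st['position'])
    return R.from_quat(c['orientation']).as_matrix(), np.array(c['position'])
def shot(name):
    st=readout.state(); c=vision.read_camera(name); c['Rw'],c['tw']=campose(c,st); return c
def cloud(c):
    v,u=np.mgrid[0:480,0:640]; p=np.stack([u.ravel(),v.ravel()],1).astype(np.float64)[:,None]
    n=cv2.undistortPoints(p,np.array(c['camera_matrix']),np.array(c['distortion'])).reshape(480,640,2)
    z=c['z_map'].astype(float); P=np.stack([n[...,0]*z,-n[...,1]*z,-z],-1)@c['Rw'].T+c['tw']
    P[z==0]=np.nan; return P
def ray(c,u,v,h):
    n=cv2.undistortPoints(np.array([[[u,v]]],float),np.array(c['camera_matrix']),np.array(c['distortion'])).ravel()
    d=c['Rw']@np.array([n[0],-n[1],-1]); return c['tw']+d*(h-c['tw'][2])/d[2]
def save(c,f): cv2.imwrite('pics/'+f,c['pixels'][...,::-1])
def down(a): # tool z down, tool y (closing line) at world angle a
    y=np.array([np.cos(a),np.sin(a),0]); z=np.array([0,0,-1.]); return R.from_matrix(np.stack([np.cross(y,z),y,z],1)).as_quat()
E
python3 - <<'E'
from h import *
import pickle
C={n:shot(n) for n in('scene','side')}
for n in C: save(C[n],n+'0.png'); print(n,C[n]['tw'])
pickle.dump(C,open('c0.pkl','wb'))
s=readout.state(); print(s['time'],ctrl.pinch_z,s['wrist_force'],s['ee_rot'],s['gripper_width'])
E
```

```text
pics
scene [1084.73286618 -713.65386072  832.26055227]
side [  -46.70593607 -1422.41393958   738.45498271]
0.1 18.700000000000003 [-0.10379848 -0.64022816  0.28909016] [ 9.82016870e-01  1.88790548e-01 -1.49075904e-04 -9.87120079e-04] 85.3616597666912
```

View pics/scene0.png

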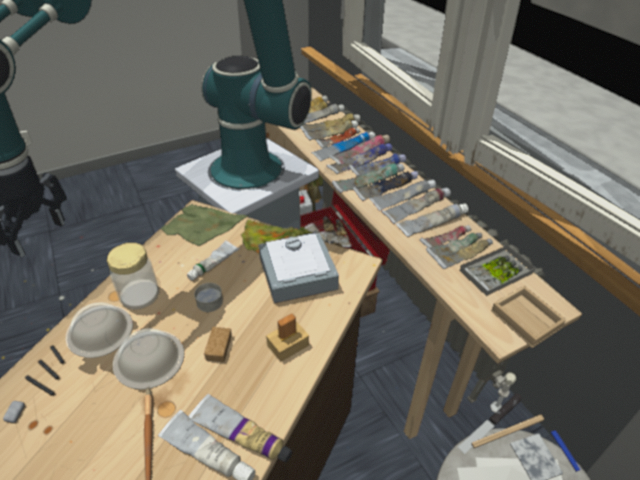

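View pics/side0.png

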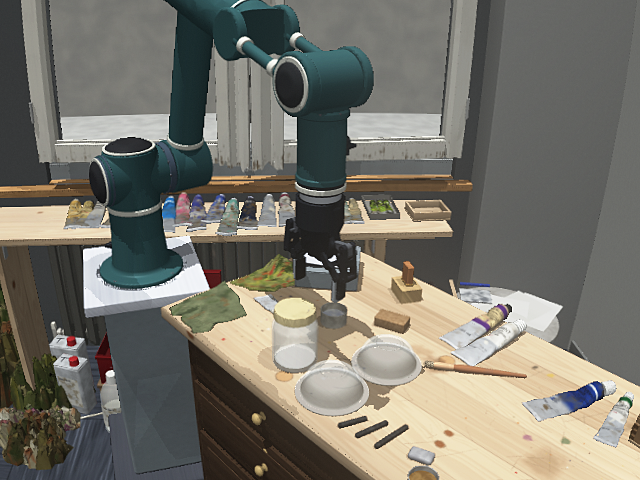

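The scene camera shows the box around (298,265) with its fastener near (293,244). The stand with the key is at (288,335), the cork block at (218,344) and the tin at (208,297). Next I get positions from depth.

Run:
```python
from h import *
import pickle
C=pickle.load(open('c0.pkl','rb'))
def rect(P,m):
    q=P[m][:,:2].astype(np.float32); r=cv2.minAreaRect(q); return len(q),np.round(r[0],1),np.round(r[1],1),round(r[2],1),'medz',np.round(np.median(P[m][:,2]),1)
for n in C:
    P=cloud(C[n]); z=P[...,2]
    if n=='scene': w={'box':(250,345,228,302),'stand':(262,312,308,362)}
    else: w={'box':(290,362,240,292),'stand':(385,426,258,306)}
    for k,(a,b,c,d) in w.items():
        M=np.zeros(z.shape,bool); M[c:d,a:b]=1
        for lo,hi in ((28,39),(45,75),(62,80),(40,100)):
            m=M&(z>lo)&(z<hi)
            if m.sum()>10: print(n,k,lo,hi,rect(P,m))
c=C['scene']; print(ray(c,293,244,73)); 
im=c['pixels'][225:305,250:350]; im2=c['pixels'][300:365,255:320]
cv2.imwrite('pics/crop.png',np.hstack([cv2.resize(im,(400,320)),cv2.resize(im2,(320,320))])[...,::-1])
```

```text
scene box 28 39 (290, array([ 427. , -186.1]), array([146.7, 208. ]), 73.0, 'medz', np.float64(33.2))
scene box 45 75 (3126, array([ 447.2, -179.7]), array([151. , 153.9]), 63.7, 'medz', np.float64(57.9))
scene box 62 80 (845, array([ 449.1, -179.5]), array([119.8, 124.4]), 65.8, 'medz', np.float64(64.6))
scene box 40 100 (3266, array([ 447.4, -179.8]), array([150.8, 154.7]), 63.9, 'medz', np.float64(57.7))
scene stand 28 39 (548, array([ 588.5, -328.4]), array([71.5, 51.6]), 82.7, 'medz', np.float64(34.3))
scene stand 45 75 (185, array([ 593.6, -331.5]), array([36.6, 14.9]), 64.1, 'medz', np.float64(60.4))
scene stand 62 80 (111, array([ 593.1, -331.4]), array([36.3, 13.9]), 64.1, 'medz', np.float64(70.5))
scene stand 40 100 (382, array([ 588. , -329.4]), array([36. , 17.9]), 83.4, 'medz', np.float64(71.1))
side box 28 39 (125, array([ 460.9, -244.2]), array([177.9,  91.4]), 17.2, 'medz', np.float64(33.6))
side box 45 75 (367, array([ 452.6, -191.1]), array([143.5, 143.4]), 71.5, 'medz', np.float64(49.8))
side box 62 80 (38, array([ 386.9, -202. ]), array([28.1, 55.1]), 16.4, 'medz', np.float64(63.2))
side box 40 100 (418, array([ 452.6, -191.1]), array([143.5, 143.4]), 71.5, 'medz', np.float64(49.3))
side stand 28 39 (272, array([ 586.1, -329.5]), array([80.3, 53.9]), 82.7, 'medz', np.float64(32.0))
side stand 45 75 (128, array([ 580.9, -331.6]), array([18. , 39.8]), 7.3, 'medz', np.float64(61.5))
side stand 62 80 (85, array([ 583.6, -331.9]), array([40.9, 18.5]), 83.3, 'medz', np.float64(71.2))
side stand 40 100 (229, array([ 583.5, -331.2]), array([42.1, 18.8]), 83.8, 'medz', np.float64(66.0))
[ 422.45466212 -169.78841598   73.        ]
```

View pics/crop.png

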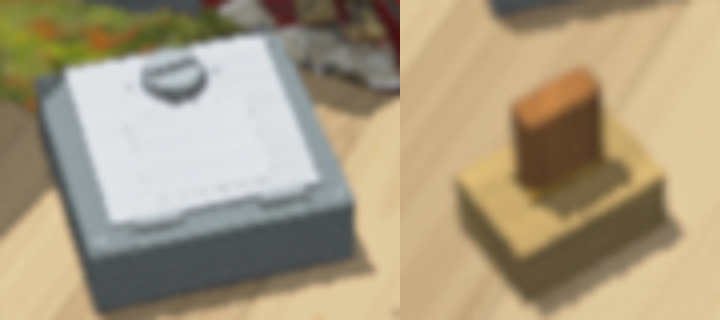

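The fastener is on the robot side of the hatch and its slot is visible. The hinge is on the far side, and the key stands upright in its stand. I'll take close looks with the wrist camera.

Run:
```python
from h import *
import pickle
print(ctrl.__class__, np.round(vision.read_camera('wrist')['hand_eye'],3).tolist())
a=np.radians(-26)
ctrl.movep([415,-167,250],down(a))
c1=shot('wrist'); save(c1,'w1.png'); print(readout.state()['time'],readout.state()['joint_positions'])
gripper_to(45)
ctrl.movep([585,-331,230],down(np.radians(-7)))
c2=shot('wrist'); save(c2,'w2.png'); print(readout.state()['time'],readout.state()['joint_positions'])
pickle.dump([c1,c2],open('c1.pkl','wb'))
cv2.imwrite('pics/w12.png',np.hstack([cv2.resize(x['pixels'],(400,300)) for x in(c1,c2)])[...,::-1])
```

```text
<class 'host.Robot'> [[-0.0, 0.951, 0.309, 79.479], [1.0, 0.0, 0.0, 0.002], [-0.0, 0.309, -0.951, -163.484], [0.0, 0.0, 0.0, 1.0]]
1.9833 [-4.39644970e-01 -2.02471311e-01  2.01038801e+00 -2.51442726e-04
  1.33366220e+00  1.54634788e-02]
3.45 [-5.51351287e-01  2.45709600e-01  1.58866646e+00  2.91749196e-04
  1.30738753e+00 -4.29239188e-01]
```

View pics/w12.png

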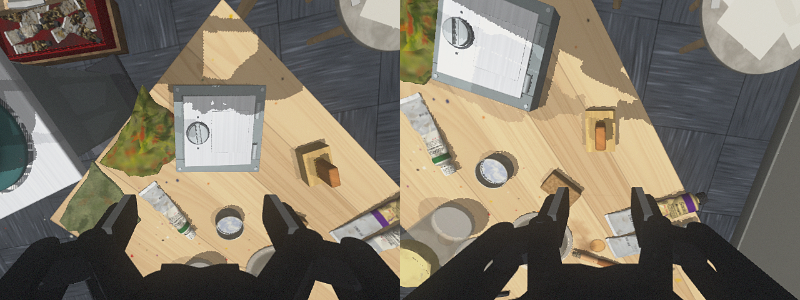

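In the wrist pictures the fastener appears at about (317,211) in w1 and (91,51) in w2. The key in its stand is at about (320,210) in w2. I compute poses from these clouds.

Run:
```python
from h import *
import pickle
c1,c2=pickle.load(open('c1.pkl','rb'))
def rect(P,m,n):
    q=P[m][:,:2].astype(np.float32); r=cv2.minAreaRect(q); print(n,len(q),np.round(r[0],1),np.round(r[1],1),round(r[2],1),'medz',np.round(np.median(P[m][:,2]),1))
for n,c in(('c1',c1),('c2',c2)):
    P=cloud(c); x,y,z=P[...,0],P[...,1],P[...,2]
    nb=(abs(x-447)<110)&(abs(y+180)<110)
    ns=(abs(x-588)<55)&(abs(y+330)<55)
    rect(P,nb&(z>42)&(z<80),n+' box'); 
    rect(P,ns&(z>28)&(z<38),n+' stand'); rect(P,ns&(z>78)&(z<90),n+' keytop')
    # hatch plane & head
    f=(np.hypot(x-420,y+170)<30)
    print('nearby z pct',np.nanpercentile(z[f],[5,25,50,75,90,99]))
    t=nb&(z>60)&(np.hypot(x-447,y+180)<50)
    A=np.c_[P[t][:,:2],np.ones(t.sum())]
    k=np.linalg.lstsq(A,P[t][:,2],rcond=None)[0]; print('plane',k, 'tilt',np.hypot(*k[:2]),'dir',np.degrees(np.arctan2(k[1],k[0])))
    res=z-(k[0]*x+k[1]*y+k[2])
    h=(np.hypot(x-420,y+170)<40)&(res>3)&(res<15); rect(P,h,n+' head'); print(np.median(res[h]))
    g=(np.hypot(x-420,y+170)<45)
    vs,us=np.where(g); b=(us.min(),us.max(),vs.min(),vs.max()); print(b)
    cr=c['pixels'][b[2]:b[3],b[0]:b[1]]; cv2.imwrite(f'pics/f_{n}.png',cv2.resize(cr,(390,390))[...,::-1])
cv2.imwrite('pics/f.png',np.hstack([cv2.imread('pics/f_c1.png'),cv2.imread('pics/f_c2.png')]))
```

```text
c1 box 19466 [ 444.5 -179.9] [150.  150.1] 64.1 medz 56.9
c1 stand 1688 [ 585.4 -328.3] [71.3 52.5] 83.7 medz 33.5
c1 keytop 536 [ 585.  -327.9] [35.6 15.8] 84.6 medz 83.2
nearby z pct [ 61.67491567 347.40440974 353.43602221 358.20313495 362.57961207
 366.14963011]
plane [   1.73481781    1.63950388 -179.80543088] tilt 2.386957433099576 dir 43.382005386569034
c1 head 1647 [ 454.5 -180.5] [31.7 10.4] 88.4 medz 336.9
10.922857037043286
(np.int64(150), np.int64(507), np.int64(170), np.int64(479))
c2 box 27254 [ 444.5 -180. ] [150.6 151.6] 64.2 medz 57.7
c2 stand 2352 [ 585.2 -328.5] [70.5 50.1] 83.5 medz 33.6
c2 keytop 643 [ 585.  -328.1] [35.9 15. ] 83.3 medz 83.4
nearby z pct [60.04710121 61.38500367 63.22677445 69.22736652 73.1500767  74.9740588 ]
plane [-1.84739947e-01  8.26660828e-02  1.57084535e+02] tilt 0.20239201891370098 dir 155.89278736694337
c2 head 1155 [ 428.3 -173.8] [59.2 50.8] 1.8 medz 72.8
5.755593612549234
(np.int64(60), np.int64(161), np.int64(0), np.int64(116))
```

View pics/f.png

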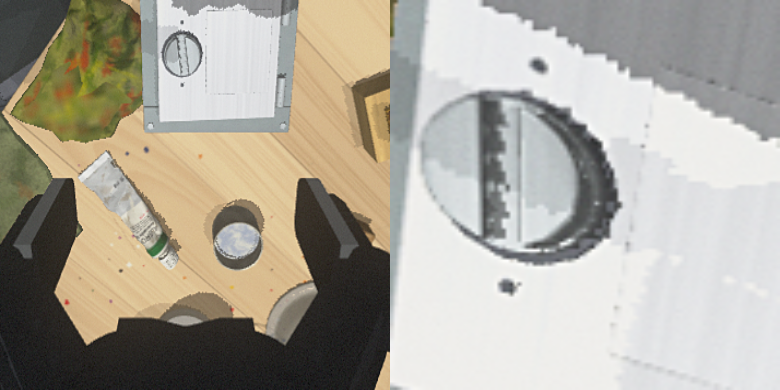

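Run:
```python
from h import *
import pickle
c1,c2=pickle.load(open('c1.pkl','rb'))
X=np.array([np.cos(np.radians(-25.9)),np.sin(np.radians(-25.9))]); Y=np.array([-X[1],X[0]]); B=np.array([444.5,-180])
out=[]
for n,c in(('c1',c1),('c2',c2)):
    P=cloud(c); q=P[...,:2]-B; hx,hy=q@X,q@Y; z=P[...,2]
    # hatch surface: away from head
    s=(abs(hy)<50)&(abs(hx)<55)&(z>52)&(z<80)&(hx>-15)
    k=np.polyfit(hx[s],z[s],1); 
    res=z-np.polyval(k,hx)
    h=(hx<-10)&(hx>-75)&(abs(hy)<30)&(res>4)&(res<12)
    (r0,r1)=cv2.minEnclosingCircle(np.c_[hx[h],hy[h]].astype(np.float32))
    print(n,'slope',k,'head',h.sum(),np.round(r0,1),r1,'ranges',np.percentile(hx[h],[1,99]),np.percentile(hy[h],[1,99]),'z',np.median(z[h]),np.median(res[h]))
    for (u0,v0,u1,v1) in ([(87.2,28.3,87.7,72.3)] if n=='c2' else []):
        a=ray(c,u0,v0,72)[:2]-B; b=ray(c,u1,v1,72)[:2]-B
        print('slot ends',a@X,a@Y,b@X,b@Y,'angle from y',np.degrees(np.arctan2((a-b)@X,(a-b)@Y)))
    # rectified top view of the head plane, 0.1mm/px
    g=np.linspace(-25,25,400); gx,gy=np.meshgrid(g+r0[0],g[::-1]+0)
    zz=np.polyval(k,gx)+np.median(res[h]); W=np.stack([B[0]+gx*X[0]+gy*Y[0],B[1]+gx*X[1]+gy*Y[1],zz],-1).reshape(-1,3)
    pc=(W-c['tw'])@c['Rw']*np.array([1,-1,-1])
    uv,_=cv2.projectPoints(pc,np.zeros(3),np.zeros(3),np.array(c['camera_matrix']),np.array(c['distortion']))
    m=uv.reshape(400,400,2).astype(np.float32); out.append(cv2.remap(c['pixels'],m[...,0],m[...,1],cv2.INTER_LINEAR))
cv2.imwrite('pics/rect.png',np.hstack(out)[...,::-1])
```

```text
c1 slope [-0.10312345 60.10098205] head 625 [-35.    0.5] 16.578916549682617 ranges [-49.33277916 -19.2087196 ] [-14.318971    15.24681151] z 72.68272579395 9.192003067326837
c2 slope [-0.10179543 60.0714904 ] head 1353 [-33.8   0.6] 17.124523162841797 ranges [-48.80837396 -18.31576722] [-14.73776642  15.24625159] z 72.49942432956203 9.127932716006796
slot ends -37.04669792510248 16.33346233402981 -32.73553163934265 -15.907762392192865 angle from y -7.6161821959011
```

View pics/rect.png

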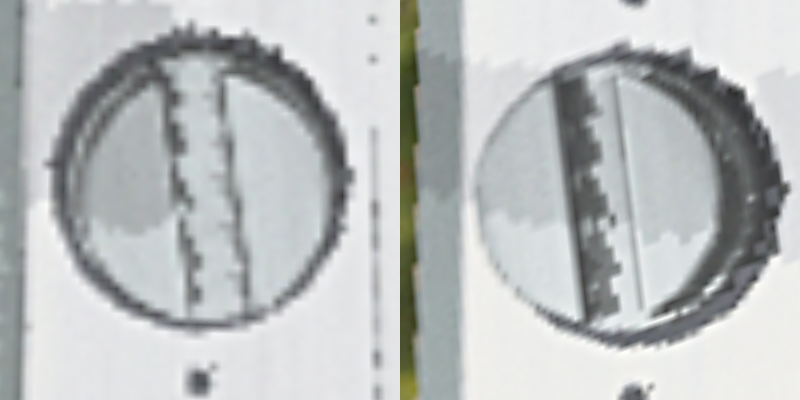

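The slot centre is at hatch-frame (-34.1, 0.4) from the box centre, and the slot is rotated about 6.6° counter-clockwise from hatch y. Both views agree, and the box measures 150 x 150 mm. Now I pick up the key.

```bash
cat >> h.py <<'E'
HX=np.radians(-25.9); X=np.array([np.cos(HX),np.sin(HX)]); Y=np.array([-X[1],X[0]]); B=np.array([444.5,-180.])
S=np.array([585.2,-328.3]); SA=np.radians(-6.4)
def hp(hx,hy,z): return [*(B+hx*X+hy*Y),z]
def rep(t=''):
    s=readout.state(); print(t,round(s['time'],2),'p',np.round(s['position'],1),'F',np.round(s['wrist_force'],1),'T',np.round(s['torque'],2),'w',round(s['gripper_width'],1),'f',np.round(s['finger_force'],1)); return s
E
python3 - <<'E'
from h import *
q=down(SA)
ctrl.movep([*S,110],q); ctrl.line_to([*S,43.3],rate=80); rep('at')
gripper_to(10,70); rep('grip'); ctrl.line_to([*S,48]); rep('up5')
ctrl.line_to([*S,150]); s=rep('lift'); ctrl.sleep(.25)
a=HX+np.radians(6.6)
ctrl.movep(hp(-34.3,.4,135),down(a)); rep('over')
c=shot('wrist'); save(c,'w3.png')
P=cloud(c); 
cv2.imwrite('pics/w3c.png',cv2.resize(c['pixels'][120:420,160:480],(640,600))[...,::-1])
E
```

```text
at 4.98 p [ 585.7 -328.6   43.8] F [-0.5  1.   0.8] T [-0.03  0.04  0.05] w 45.1 f 0.0
grip 5.36 p [ 585.8 -328.7   44.4] F [-1.1 -0.   3.4] T [ 0.03  0.13 -0.01] w 14.3 f 70.8
up5 5.61 p [ 585.2 -328.3   48.1] F [ 0.5  0.2 -0.9] T [-0.04 -0.01 -0.01] w 14.5 f 70.2
lift 6.44 p [ 584.5 -327.8  148.8] F [-1.2 -0.4 -2. ] T [-0.02 -0.    0.02] w 14.4 f 70.1
over 7.63 p [ 415.3 -165.5  136. ] F [ 0.4 -0.3 -0.5] T [0.03 0.02 0.  ] w 14.7 f 70.1
```

View pics/w3c.png

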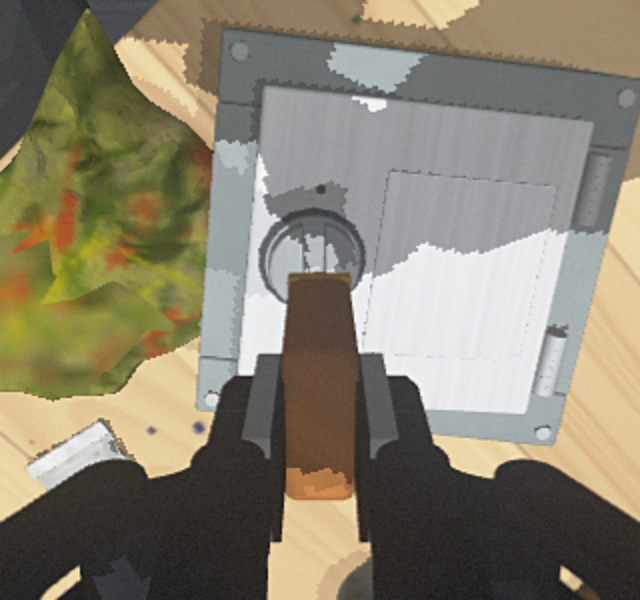

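The key hangs straight in the jaws, and its blade is in line with the slot at crop position (315,255). Next I descend while feeling for contact.

Run:
```python
from h import *
ctrl.line_to(hp(-34.3,.4,109),rate=80); ctrl.sleep(.2); rep('pre')
for z in np.arange(107,93,-2):
    ctrl.line_to(hp(-34.3,.4,z),rate=30); ctrl.sleep(.1); s=rep(z)
    if abs(s['wrist_force'][2])>7: break
```

```text
pre 8.36 p [ 414.3 -164.9  109.5] F [ 0.6 -0.1  0.1] T [ 0.03 -0.01 -0.02] w 14.4 f 70.1
107 8.71 p [ 413.8 -164.6  107.1] F [ 0.5  0.4 -0.6] T [ 0.04  0.02 -0.04] w 14.6 f 70.1
105 9.06 p [ 413.7 -164.6  104.9] F [ 1.2 -0.1 -1.1] T [ 0.06 -0.02  0.05] w 14.4 f 70.1
103 9.41 p [ 413.8 -164.6  102.9] F [ 0.9  0.2 -0.3] T [0.05 0.   0.  ] w 14.2 f 70.1
101 9.76 p [ 413.8 -164.6  101. ] F [ 0.7 -0.  -1.4] T [-0.02 -0.04  0.03] w 14.1 f 70.1
99 10.11 p [ 414.2 -164.9   99.5] F [-0.2  1.1  2.4] T [-0.    0.01 -0.  ] w 14.3 f 70.6
97 10.46 p [ 414.  -164.7   97.2] F [-0.4  0.4  3.2] T [ 0.03  0.07 -0.01] w 14.3 f 70.7
95 10.81 p [ 413.8 -164.7   95. ] F [-0.6  0.4  4.2] T [0.09 0.23 0.01] w 13.9 f 70.8
```

Contact came at about 99 mm, so the blade is in the slot (on top of the head it would have been 105). I keep pressing until the hatch is flush.

Run:
```python
from h import *
for z in np.arange(93,84,-1):
    hx=-34.3-1.5*min(1,(95-z)/5.5)
    ctrl.line_to(hp(hx,.4,z),rate=30); ctrl.sleep(.1); s=rep(z)
    if s['wrist_force'][2]>16: break
```

```text
93 11.16 p [ 413.5 -164.5   93.2] F [0.1 1.2 4.5] T [0.06 0.13 0.  ] w 14.8 f 70.9
92 11.51 p [ 413.4 -164.4   92.3] F [0.1 0.4 4.7] T [-0.02  0.07  0.  ] w 14.5 f 70.9
91 11.86 p [ 413.3 -164.4   91.4] F [-0.6 -0.8  4.7] T [ 0.02  0.06 -0.04] w 14.6 f 71.0
90 12.21 p [ 413.2 -164.3   90.5] F [ 0.8 -0.5  5.4] T [-0.01  0.04 -0.  ] w 14.4 f 71.0
89 12.56 p [ 413.3 -164.4   90.1] F [-0.8  0.5  9.8] T [ 0.07  0.26 -0.06] w 14.7 f 71.6
88 12.91 p [ 413.4 -164.4   89.8] F [-2.6  0.9 13.5] T [ 0.28  0.7  -0.01] w 14.6 f 72.3
87 13.26 p [ 413.6 -164.5   89.6] F [-4.4  1.6 19.6] T [ 0.41  1.04 -0.04] w 14.2 f 73.0
```

The hatch is flush with about 15 N on it. Now I turn clockwise in steps.

Run:
```python
from h import *
for d in [-4,-14,-24,-34,-44,-54,-64,-74,-82,-88,-92,-96,-99]:
    ctrl.movep(hp(-35.8,.4,87.5),down(HX+np.radians(d))); ctrl.sleep(.05); s=rep(d)
    if d<-60 and abs(s['torque'][2])>.35: break
    if s['wrist_force'][2]>35 or abs(s['torque'][2])>1: print('STOP'); break
```

```text
-4 13.61 p [ 413.5 -164.6   89.7] F [-4.3  1.7 17.8] T [ 0.24  0.9  -0.  ] w 14.0 f 72.6
-14 13.95 p [ 413.4 -164.7   89.7] F [-4.4  1.5 17.2] T [ 0.19  0.86 -0.07] w 13.9 f 72.6
-24 14.29 p [ 413.4 -164.8   89.7] F [-4.9  0.8 17.5] T [ 0.12  0.89 -0.02] w 14.3 f 72.6
-34 14.63 p [ 413.3 -164.9   89.7] F [-4.4  0.  16.9] T [ 0.12  1.02 -0.03] w 13.7 f 72.6
-44 14.97 p [ 413.2 -165.    89.7] F [-4.9 -0.7 16.3] T [ 0.03  1.03 -0.04] w 14.1 f 72.6
-54 15.32 p [ 413.  -165.1   89.7] F [-4.5 -0.2 17.8] T [-0.07  1.11 -0.1 ] w 14.3 f 72.6
-64 15.66 p [ 412.9 -165.1   89.7] F [-6.   0.5 18.3] T [-0.14  1.29 -0.03] w 14.3 f 72.7
-74 16.0 p [ 412.7 -165.1   89.7] F [-6.  -0.2 17.7] T [-0.07  1.36  0.04] w 14.5 f 72.7
-82 16.31 p [ 412.6 -165.1   89.7] F [-6.9 -0.5 18.2] T [-0.18  1.41 -0.03] w 14.2 f 72.7
-88 16.61 p [ 412.5 -165.1   89.7] F [-6.6 -0.3 19.2] T [-0.12  1.47 -0.02] w 14.5 f 72.8
-92 16.91 p [ 412.6 -165.1   89.7] F [-6.3 -0.8 18.5] T [-0.13  1.42  0.03] w 14.3 f 72.8
-96 17.21 p [ 413.2 -165.1   89.7] F [-4.3 -0.7 17.2] T [-0.09  1.07 -0.04] w 14.6 f 72.5
-99 17.51 p [ 413.6 -165.1   89.8] F [-3.5 -0.4 15.8] T [-0.05  0.83  0.04] w 14.2 f 72.4
```

Fully turned, with lateral forces showing the stop around -96°. Now I back off gently and check that the hatch stays.

Run:
```python
from h import *
for z in (89,90.5,92,93.5):
    ctrl.line_to(hp(-35.8,.4,z),rate=30); ctrl.sleep(.15); rep(z)
```

```text
89 17.91 p [ 413.3 -164.9   90.1] F [-1.8 -0.9  7.5] T [-0.3   0.28 -0.02] w 14.1 f 71.3
90.5 18.31 p [ 413.2 -164.8   90.9] F [ 0.3 -2.   4.8] T [-0.53 -0.09  0.  ] w 14.2 f 70.9
92 18.71 p [ 411.9 -163.9   91.5] F [ 0.2 -2.   0.4] T [-0.51  0.    0.06] w 14.4 f 70.2
93.5 19.11 p [ 411.6 -163.6   92.9] F [-2.2 -1.7 -2.4] T [-0.36  0.41  0.05] w 14.2 f 69.9
```

The force dropped to zero by 92 mm, where an unlocked hatch would still push back 4–5 N, so the hatch is locked. I withdraw and look.

Run:
```python
from h import *
for z in (95,97,100): ctrl.line_to(hp(-35.8,.4,z),rate=40); rep(z)
ctrl.line_to(hp(-35.8,.4,150),rate=100); ctrl.sleep(.5); rep('up')
c=shot('wrist'); P=cloud(c); q=P[...,:2]-B; hx,hy,z=q@X,q@Y,P[...,2]
s=(abs(hy)<50)&(hx<55)&(z>45)&(z<60)&(hx>-5); print('hatch fit',s.sum(),np.polyfit(hx[s],z[s],1))
h=(np.hypot(hx+36,hy)<14)&(z<85)&(z>45); print('head z',h.sum(),np.percentile(z[h],[10,50,90]) if h.sum() else '')
cv2.imwrite('pics/w4.png',c['pixels'][...,::-1])
```

```text
95 19.36 p [ 412.3 -163.9   95. ] F [-1.5 -2.3 -1.8] T [-0.24  0.41 -0.01] w 14.2 f 69.9
97 19.61 p [ 413.3 -164.    97.6] F [-0.2  0.4 -1.7] T [-0.01 -0.   -0.01] w 14.1 f 70.1
100 19.86 p [ 413.  -164.1  100.5] F [ 0.7  0.1 -1.4] T [ 0.03  0.06 -0.01] w 14.5 f 70.1
up 21.01 p [ 412.4 -163.9  149.8] F [ 0.6 -0.8 -0.4] T [-0.02  0.06  0.02] w 14.7 f 70.1
hatch fit 11692 [-1.76654391e-02  5.50343706e+01]
head z 924 [58.46237609 64.26137134 65.40391499]
```

View pics/w4.png

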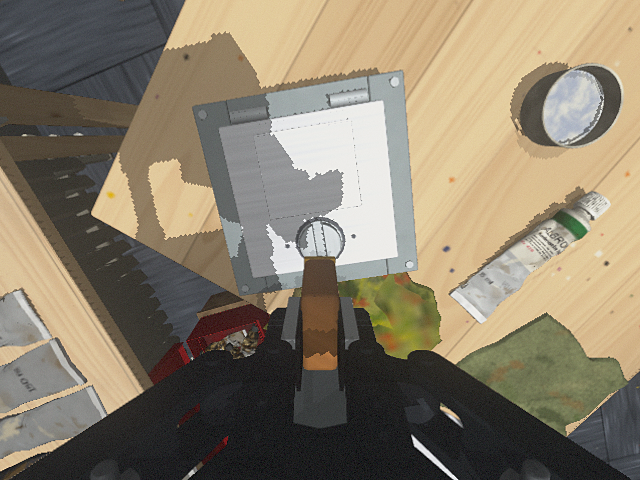

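The hatch lies flush (measured slope about 0.017 against 0.102 before) with the slot turned along hatch x near (321,238). I go to the stand and check the key's pitch in the jaws.

Run:
```python
from h import *
ctrl.movep([*S,150],down(SA)); ctrl.sleep(.3); s=rep('over')
c=shot('wrist'); P=cloud(c)
Q=(P-np.array(s['position']))@R.from_quat(s['ee_rot']).as_matrix()
x,y,z=Q[...,0],Q[...,1],Q[...,2]
m=(abs(y)<5)&(z>-25)&(z<7)&(x>8)&(x<28)
print(m.sum(),np.polyfit(z[m],x[m],1),np.median(x[m]))
b=(abs(y)<14)&(z>10)&(z<35)&(abs(x)<25); print('blade/bottom',b.sum(), np.nanmedian(Q[b],0) if b.sum() else '')
for zl in range(-30,12,4):
    k=(z>=zl)&(z<zl+4)&(abs(y)<7)&(x>5)&(x<30); print(zl,k.sum(),np.round(np.percentile(x[k],[10,50,90]),1) if k.sum() else '',np.round(np.percentile(y[k],[2,98]),1) if k.sum() else '')
```

```text
over 23.24 p [ 585.2 -328.2  150.2] F [ 0.3 -0.4 -0.7] T [ 0.05 -0.    0.01] w 14.5 f 70.1
534 [2.58524476e-03 1.82688188e+01] 18.234318393947035
blade/bottom 0 
-30 124 [17.6 18.1 18.6] [-6.8  6.5]
-26 119 [17.7 18.2 18.5] [-6.6  6.9]
-22 112 [17.6 18.1 18.5] [-6.7  6.6]
-18 105 [17.8 18.2 18.5] [-6.6  6.7]
-14 91 [17.7 18.2 18.5] [-6.6  6.9]
-10 87 [17.7 18.1 18.4] [-6.9  6.6]
-6 82 [17.6 18.1 18.4] [-6.3  6.8]
-2 76 [17.7 18.1 18.5] [-6.6  6.4]
2 90 [17.8 18.3 18.7] [-6.8  6.5]
6 41 [18.2 18.4 18.6] [-6.5  6.6]
10 0
```

The key hangs perfectly straight and centred, so I return it to the stand.

Run:
```python
from h import *
ctrl.line_to([*S,80]); ctrl.sleep(.2); ok=True
for z in (72,66,60,54,49,46,44.5,43.5,43):
    ctrl.line_to([*S,z],rate=60); ctrl.sleep(.05); s=rep(z)
    if s['wrist_force'][2]>6: ok=z<46; break
if ok:
    gripper_to(45); rep('open'); ctrl.line_to([*S,150]); ctrl.sleep(.5)
    c=shot('scene'); P=cloud(c); x,y,z=P[...,0],P[...,1],P[...,2]; 
    c2=shot('wrist'); P=cloud(c2); m=(abs(P[...,0]-S[0])<40)&(abs(P[...,1]-S[1])<40)&(P[...,2]>76)&(P[...,2]<90)
    print(m.sum(),cv2.minAreaRect(P[m][:,:2].astype(np.float32)),np.median(P[m][:,2]))
    q=P[...,:2]-B; hx,hy,z=q@X,q@Y,P[...,2]; t=(abs(hy)<50)&(hx<55)&(z>45)&(z<62)&(hx>-5); print('hatch',t.sum(),np.polyfit(hx[t],z[t],1) if t.sum() else '')
    save(c2,'w5.png'); rep('end')
```

```text
72 24.44 p [ 584.9 -328.1   71.6] F [ 0.3  0.7 -1.9] T [-0.01  0.01  0.04] w 14.5 f 70.1
66 24.74 p [ 584.9 -328.1   65.5] F [-0.9 -0.7 -1. ] T [-0.    0.01  0.02] w 14.3 f 70.1
60 25.04 p [ 584.9 -328.2   59.6] F [ 0.9  0.  -0.6] T [0.02 0.02 0.  ] w 14.2 f 70.1
54 25.34 p [ 584.9 -328.1   53.6] F [ 0.  -0.4 -1.3] T [-0.07  0.01  0.  ] w 14.6 f 70.1
49 25.64 p [ 585.  -328.2   48.6] F [ 0.   0.9 -1.5] T [-0.08  0.01  0.01] w 13.8 f 70.1
46 25.94 p [ 585.1 -328.2   45.9] F [ 0.2  0.4 -1.1] T [-0.02 -0.06  0.  ] w 14.4 f 70.1
44.5 26.24 p [ 585.2 -328.3   44.5] F [-0.2 -0.5 -2.3] T [-0.01  0.03 -0.03] w 14.6 f 70.1
43.5 26.54 p [ 585.3 -328.4   44.4] F [-1.8  2.   5.5] T [ 0.25  0.45 -0.01] w 14.6 f 70.8
43 26.84 p [ 585.3 -328.4   44.4] F [-3.5  2.4  7.9] T [ 0.36  0.61 -0.04] w 14.1 f 71.4
open 27.24 p [ 585.1 -328.2   42.5] F [ 0.4  0.3 -0.1] T [-0.    0.03 -0.04] w 45.1 f 0.0
1078 ((585.0612182617188, -327.36761474609375), (35.21140670776367, 15.449750900268555), 83.99524688720703) 83.29342575737239
hatch 13315 [-2.06669195e-02  5.51793452e+01]
end 28.71 p [ 585.2 -328.3  150. ] F [ 0.1  1.  -0.2] T [ 0.05 -0.02 -0.  ] w 45.2 f 0.0
```

```bash
python3 -c "
from h import *
print(job.hand_in())"
```

```text
the job is handed in; nothing more can be done
None
```

I locked the hatch flush, put the key back upright in its stand (its position and height match the start) and handed the job in at about 29 s; no verdict came back. I did not re-measure the tin, cork block or tubes afterwards, but no move went near them.

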